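Slide the tray out over the slab's edge for the next hand

ROBOT

A 6-joint arm with a two-finger parallel gripper is mounted at the origin on the work surface. World frame = base frame: x ahead of the robot, y to its left, z up, the work surface at z = 0. Lengths are in mm, angles in rad, forces in N, time in s.
With the tool pointing down it reaches from about 400 to 925 mm from the base axis. Payload 3.4 kg.
Tool frame: the origin (TCP) lies at the very end of the fingers, on their centre line; the grasp point (between the pads) lies 19 mm behind it; z points along the fingers, y is the line along which they close (so a half turn about z gives the same grasp; the last joint's range is limited). The gripper opens to 85 mm and grips with 20 to 120 N. Pads are 22 mm wide; open, the fingers measure 114 mm over their backs; the gripper's body (76 mm by 85 mm) begins 54 mm behind the grasp point. The pads swing forward as they close: fully open they stand 13 mm farther back than shut.
Start: joints at [-1.369, 0.307, 1.506, -0, 1.328, -0.073], TCP at [156.004, -553.438, 231.305] pointing down, gripper open.
Joint ranges: [-3.12, 3.12], [-1.05, 2.28], [0.14, 2.33], [-1.42, 4.57], [0.1, 2.73], [-2.68, 2.68]. Speed limits (rad/s): [2.57, 2.57, 3.14, 3.14, 3.14, 3.14].

INTERFACE

Orientations are given as a rotation vector (axis times angle).
In Python, from workcell import ctrl, get_image, get_calibration gives the robot as it stands.
- The arm moves only by the tool arm_command, never from a script. Its argument "rows" is a list of rows, each a list of 3 entries, a list of its own where there are three numbers: the shift along the world's x, y, z in mm, then the turn, a rotation vector about the world's x, y, z in degrees, then the closure in counts, from 0 (fully open) to 255 (shut). In form: [[[x, y, z], [wx, wy, wz], fingers], ...]. A call has 1 to 12 rows; each row is the pose to reach, as a shift and turn from the pose commanded when the call began; what a row does not reach only later rows make up. A row lasts 1/12 s, in which the tool goes at most 41.7 mm and 7.16 degrees, less where a joint would pass 70% of its speed; a pose out of reach is approached as far as the arm can. A call with a gripper value outside its range is refused whole. The fingers move at their own pace and stop on an object; "force" is the grip in N (left out, the last holds). Time passes only in rows, so rows that repeat a pose let the fingers close. It gives the time, the measured TCP pose, the force, the opening and the grip force at its end, in the units of the state.
- ctrl.get_state(): the state, without advancing time (a new reading comes with each control period).
- get_image(name): name is "side" or "top" or "wrist"; returns the picture (480x640x3 uint8, red, green, blue); there is no depth.
- get_calibration(name): a dict with "fx", "fy", "cx", "cy" (pixels), "T" (4x4, takes a point from camera to world coordinates); the wrist camera has in their place "mount" (4x4, takes a point from camera to tool coordinates, whose origin is the TCP and whose axes are the flange's). Camera axes: x right, y up, looking along -z (the intrinsics and any distortion apply to the point x, -y, -z); pixel columns grow to the right and rows downward; lengths in mm; the calibration is good to about 2 mm. A picture is of the moment at which its call begins: read the wrist's pose just before it. get_calibration takes no time and is no camera call.
- ctrl.close_job(): hands the job in; it is judged then, once.
The state is a dict: "t": time; "qpos": joint angles; "joint_velocities": joint speeds; "effort": joint torques, N m; "tool_pos": TCP position; "ee_rot": TCP orientation; "force": force on the tool from outside, world axes, zero at the start; "moment": the same for the moment, N m; "opening": finger opening in mm; "finger_force": force on a finger pad.
Only numpy, scipy, OpenCV 4.12 (cv2) and the standard library are available. Lean on these libraries where they do the work, as an engineer would, in place of code of your own. Each camera call takes 0.05 s, during which the arm holds its last target. There are 200 camera calls.

TASK

The shallow aluminium tray lies too flat on the raised concrete slab for a gloved hand to get under it. Push it along the slab, without lifting or tipping it, towards the slab's far edge (the long side away from the robot) until its front long side sticks out about 4 cm past that edge evenly along its whole length, and leave it lying there flat. Leave the bottle, the funnel and the wooden block where they stand.

Things in the scene. Friction and masses are not known exactly. Their poses are not given: they have to be found in the camera images.
- slab: fixed pale sand-grey concrete slab lying on the table, 400 mm (its x) by 600 mm (its y), 50 mm thick with a flat top; origin at the centre of its underside; its x axis points away from the robot, within about 15 degrees, to the far edge; it cannot move
- slab_edge (a point): middle of the top of the slab's far long edge, where the tray is to stick out: 200 mm along the slab's x from its centre, at the height of its top; x axis points straight out past the edge, y axis runs along the edge, z up
- tray: loose shallow open aluminium tray, 130 mm (its x) by 180 mm (its y), 3 mm bottom, 3 mm thick rim 8 mm high in all, 0.14 to 0.28 kg; lies flat on the slab, up to 17 degrees from square; origin at the centre of its underside; x axis points towards the far edge: front long side at x = +65 mm, rear long side (nearest the robot) at -65 mm; slides with ordinary friction, stops when the push stops
- tray_left (a point): left end of the tray's front long side, at its underside (+65 mm, +90 mm in the tray's frame)
- tray_right (a point): right end of the tray's front long side, at its underside (+65 mm, -90 mm in the tray's frame)
- bottle: bystander: clear plastic bottle, 64 mm across, 180 mm high, standing on the slab near its far edge, to one side of the tray; origin at the centre of its underside
- funnel: bystander: orange plastic funnel standing upside down on its mouth, 90 mm across at the slab, 100 mm high, on the other side of the tray near the far edge; origin at the centre of its underside
- block: bystander: small plain wooden block 60 x 40 x 40 mm lying on the slab near its right end (seen from the robot), on the half nearer the robot; origin at the centre of its underside

How it is judged (in metres and radians):
At the end, for the whole second after the job is handed in: Both ends of the tray's front long side lie 30 to 50 mm out past the slab's far edge (about 4 cm, even), the tray lies flat on the slab (within 5 mm in height and 0.06 rad of level) at rest, and the bottle, funnel and block are upright within 15 mm of where they stood (x of tray_left in the frame of slab_edge between 0.03 and 0.05 m and x of tray_right in the frame of slab_edge between 0.03 and 0.05 m and angle between tray's own z axis and vertical below 0.06 rad and z of tray in the frame of slab_edge between -0.005 and 0.005 m and linear speed of tray below 0.01 m/s and angular speed of tray below 0.05 rad/s and distance of each of bottle, funnel, block from where it was at the start of the episode below 0.015 m and angle between each of bottle, funnel, block's own z axis and vertical below 0.15 rad); the robot touches nothing.
It fails at once if the tray is lifted or carried: its middle rises more than 10 mm off the slab, or it is tipped more than 0.15 rad (z of tray in the frame of slab_edge above 0.01 m or angle between tray's own z axis and vertical above 0.15 rad).
It fails at once if the tray falls off the slab (z of tray in the frame of slab_edge below -0.015 m).
It fails at once if the bottle, funnel or block is shifted by more than 15 mm or tipped (distance of any of bottle, funnel, block from where it was at the start of the episode above 0.015 m or angle between any of bottle, funnel, block's own z axis and vertical above 0.2 rad).
It also fails if it takes over 48 s, if anything falls off the work surface, if the arm or the gripper's body presses on something with over 40 N, if the wrist force passes 120 N, or if a joint passes its speed limit or range.

## Working session

There is one attempt and no reset: what is moved stays moved. The work goes in short steps, Python scripts to look and compute and a tool call to move; the robot and the scene stay as the last step left them, time stands still between calls to the robot, and variables do not carry over. Pictures are saved under pics/ and viewed, at most 10 in all, crops included, and the job is handed in when it is done.

Besides the shell and the picture viewer there is one more tool, called after "Request:" as name(argument=value, ...), one argument or row to a line, values as JSON. arm_command: Moves the arm, as the interface text tells. Its arguments: {"type":"object","properties":{"rows":{"type":"array"},"force":{"type":"number"}},"required":["rows"]}

```bash
mkdir -p pics; python3 - <<'E'
from workcell import ctrl,get_image,get_calibration
import cv2,numpy as np
np.set_printoptions(suppress=True,precision=3)
for n in ("top","side"):
    im=get_image(n); cv2.imwrite(f"pics/{n}0.png",im[:,:,::-1])
    print(n,get_calibration(n))
print(ctrl.get_state())
E
```

```text
top {'fx': 599.4271853375927, 'fy': 599.4271853375927, 'cx': 325.7424807488879, 'cy': 238.63555607271135, 'T': array([[  -0.008,    0.993,   -0.115,  399.112],
       [  -1.   ,   -0.009,   -0.002,   42.564],
       [  -0.003,    0.115,    0.993, 1211.054],
       [   0.   ,    0.   ,    0.   ,    1.   ]])}
side {'fx': 527.1872434978847, 'fy': 527.1872434978847, 'cx': 317.05016030138256, 'cy': 231.0715463233021, 'T': array([[ -0.765,   0.356,  -0.537,   8.241],
       [ -0.644,  -0.426,   0.635, 646.316],
       [ -0.003,   0.832,   0.555, 610.588],
       [  0.   ,   0.   ,   0.   ,   1.   ]])}
{'t': 0.1, 'qpos': array([-1.369,  0.307,  1.508,  0.   ,  1.328, -0.074]), 'joint_velocities': array([ 0.002, -0.002, -0.004, -0.   ,  0.   , -0.001]), 'effort': array([  0.   , -45.853, -25.261,  -0.   ,   0.006,   0.   ]), 'tool_pos': array([ 155.891, -552.812,  230.477]), 'ee_rot': array([-3.11, -0.43,  0.  ]), 'force': array([0.365, 0.691, 0.27 ]), 'moment': array([-0.046, -0.013,  0.003]), 'finger_force': 0.0, 'opening': 85.23832679833072}
```

View pics/top0.png

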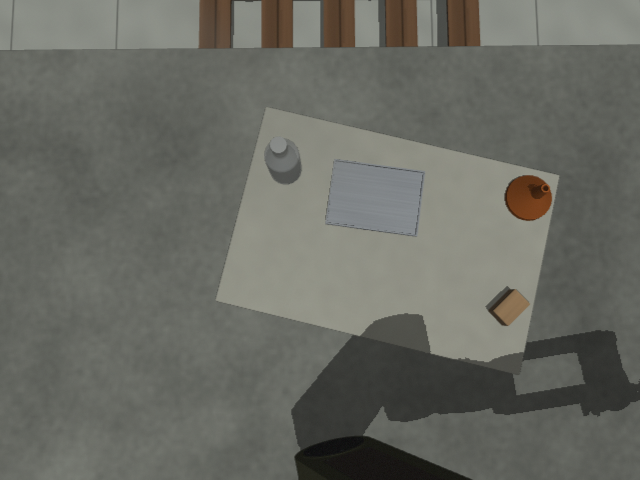

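View pics/side0.png

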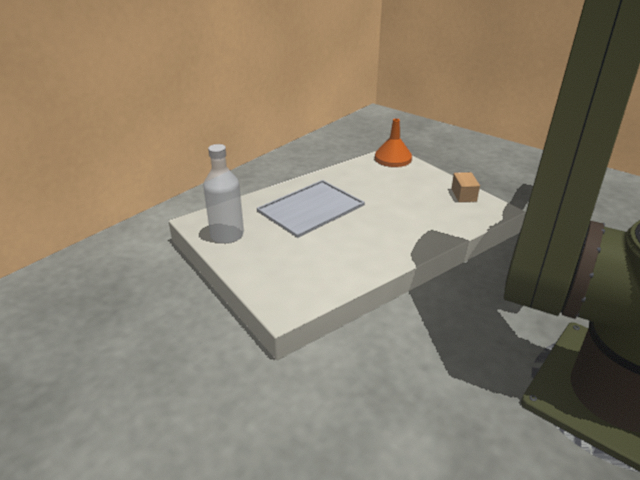

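The top view shows the slab with corners near (266,108), (559,175), (519,374), (217,301). The tray corners are near (334,160), (424,172), (416,236), (326,224). The bottle is at about (285,165), the funnel at (528,197) and the block at (509,307). The side view agrees with this.

```bash
cat > h.py <<'E'
from workcell import ctrl,get_image,get_calibration
import cv2,numpy as np
np.set_printoptions(suppress=True,precision=2)
def ray(n,px,z):
    c=get_calibration(n);T=c["T"];px=np.atleast_2d(px).astype(float)
    d=np.c_[(px[:,0]-c["cx"])/c["fx"],-(px[:,1]-c["cy"])/c["fy"],-np.ones(len(px))]@T[:3,:3].T
    return T[:3,3]+d*((z-T[2,3])/d[:,2])[:,None]
def proj(n,P):
    c=get_calibration(n);T=c["T"];p=(np.atleast_2d(P)-T[:3,3])@T[:3,:3]
    return np.c_[c["cx"]+c["fx"]*p[:,0]/-p[:,2],c["cy"]+c["fy"]*p[:,1]/p[:,2]]
def line(p):
    vx,vy,x,y=cv2.fitLine(np.float32(p),cv2.DIST_HUBER,0,.01,.01).ravel(); return np.array([x,y]),np.array([vx,vy])
def edge(g,a,b,half=7,trim=.08,n=80):
    """subpixel strongest gradient across segment a-b; fitted line points"""
    a,b=np.float64(a),np.float64(b);t=(b-a)/np.linalg.norm(b-a);m=np.array([-t[1],t[0]])
    s=np.arange(-half,half+.01,.25);c=a+np.linspace(trim,1-trim,n)[:,None]*(b-a)
    q=c[:,None]+s[None,:,None]*m
    v=cv2.remap(g,np.float32(q[...,0]),np.float32(q[...,1]),cv2.INTER_LINEAR)
    gr=np.abs(np.gradient(cv2.GaussianBlur(v,(7,1),0),axis=1))
    return c+s[gr.argmax(1)][:,None]*m
def cross(l1,l2):
    k=np.linalg.solve(np.c_[l1[1],-l2[1]],l2[0]-l1[0]);return l1[0]+k[0]*l1[1]
def quad(lines): return np.array([cross(lines[i-1],lines[i]) for i in range(4)])
def traymask(im):
    i=im.astype(int);m=((i[...,2]-i[...,0]>6)).astype(np.uint8)
    m=cv2.morphologyEx(m,cv2.MORPH_OPEN,np.ones((3,3)))
    n,l,s,_=cv2.connectedComponentsWithStats(m); k=1+s[1:,4].argmax(); return (l==k).astype(np.uint8),s[k]
E
python3 - <<'E'
from h import *
im=cv2.imread("pics/top0.png")[:,:,::-1]
g=cv2.cvtColor(im,cv2.COLOR_RGB2GRAY).astype(np.float32)
c=[(266,108),(559,175),(519,374),(217,301)]
L=[line(edge(g,c[i],c[(i+1)%4],5)) for i in range(4)]
# line i from c[i] to c[i+1]; far,right,near,left
S=ray("top",quad(L),50);print("slab",S,[np.linalg.norm(S[i]-S[i-1]) for i in range(4)])
m,s=traymask(im);print(s)
ct=max(cv2.findContours(m,0,2)[0],key=cv2.contourArea)
r=cv2.boxPoints(cv2.minAreaRect(ct));print("px",r)
T=ray("top",r,54);print("tray",T,[np.linalg.norm(T[i]-T[i-1]) for i in range(4)])
for nm,p in dict(funnel=(528,198),block=(509,307),bottle=(285,170)).items(): print(nm,ray("top",p,60))
ci=np.int32(np.round(quad(L)));cv2.imwrite("pics/crop.png",cv2.resize(im[100:260,250:450,::-1],(800,640)[:1]+(600,),interpolation=cv2.INTER_NEAREST))
E
```

```text
slab [[ 801.3   163.17   50.  ]
 [ 656.41 -415.65   50.  ]
 [ 270.87 -319.2    50.  ]
 [ 416.21  259.78   50.  ]] [np.float64(397.02167780934667), np.float64(596.6715832581592), np.float64(397.41876123922384), np.float64(596.9355330165716)]
[ 328  166   94   69 4081]
px [[327.02 223.36]
 [335.05 161.1 ]
 [422.47 172.38]
 [414.43 234.64]]
tray [[ 563.33   42.49   54.  ]
 [ 687.19   25.6    54.  ]
 [ 662.96 -146.14   54.  ]
 [ 539.73 -127.23   54.  ]] [np.float64(171.35776617544767), np.float64(125.00524253309636), np.float64(173.4417998353872), np.float64(124.68042635308645)]
funnel [[ 608.92 -349.09   60.  ]]
block [[ 398.51 -303.     60.  ]]
bottle [[668.76 123.94  60.  ]]
```

View pics/crop.png

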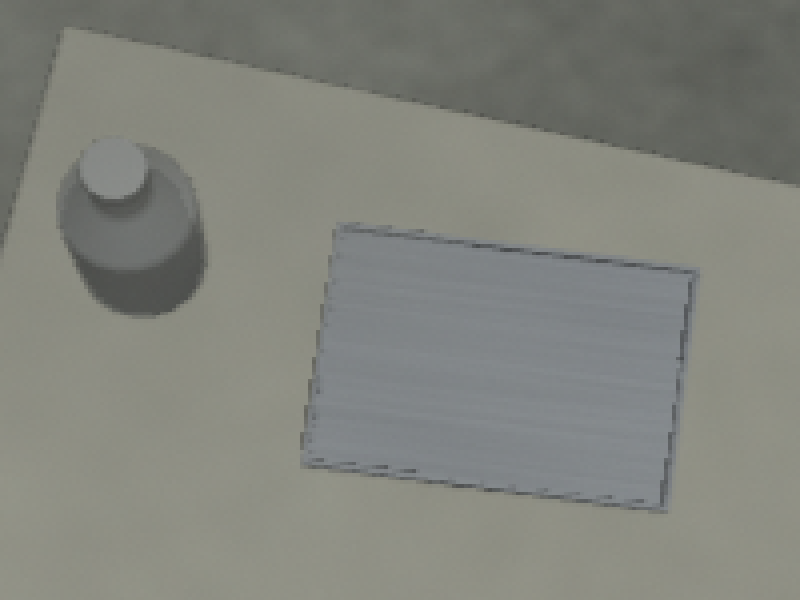

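The crop shows the tray rim clearly. It is turned about 6° from the slab edge, with its left end further from that edge. I'll push with the open gripper's two fingers along the slab's x axis so the tray squares itself against them. First I'll move behind the tray at height.

Request:
arm_command(
  rows=[
    [[40,58,0],[0,0,-6],0],
    [[60,88,0],[0,0,-12],0],
    [[80,118,0],[0,0,-18],0],
    [[100,147,0],[0,0,-24],0],
    [[120,177,0],[0,0,-30],0],
    [[140,206,0],[0,0,-30],0],
    [[160,235,0],[0,0,-30],0],
    [[180,265,0],[0,0,-30],0],
    [[200,294,0],[0,0,-30],0],
    [[220,324,0],[0,0,-30],0],
    [[240,353,0],[0,0,-30],0],
    [[240,353,0],[0,0,-30],0],
  ],
)

```text
t: 1.1
tool_pos: [398.4, -195.4, 231.1]
ee_rot: [-3.115, 0.381, -0.002]
force: [0.2, -0.8, -0.3]
opening: 85.9
finger_force: 0.0
```

Request:
arm_command(
  rows=[
    [[22,32,0],[0,0,0],0],
    [[44,64,0],[0,0,0],0],
    [[66,96,-10],[0,0,0],0],
    [[88,128,-30],[0,0,0],0],
    [[110,160,-60],[0,0,0],0],
    [[114,166,-90],[0,0,0],0],
    [[114,166,-120],[0,0,0],0],
    [[114,166,-150],[0,0,0],0],
    [[114,166,-150],[0,0,0],0],
    [[114,166,-150],[0,0,0],0],
  ],
)

```text
t: 1.93
tool_pos: [508.2, -34.6, 79.9]
ee_rot: [3.117, -0.39, -0.008]
force: [0.8, -0.7, 1.2]
opening: 85.3
finger_force: 0.0
```

```bash
python3 - <<'E'
from h import *
s=ctrl.get_state();print(s["tool_pos"],s["ee_rot"],s["force"])
im=get_image("side"); cv2.imwrite("pics/s1.png",im[:,:,::-1])
E
```

```text
[508.2  -34.57  79.9 ] [ 3.12 -0.39 -0.01] [ 0.78 -0.69  1.22]
```

View pics/s1.png

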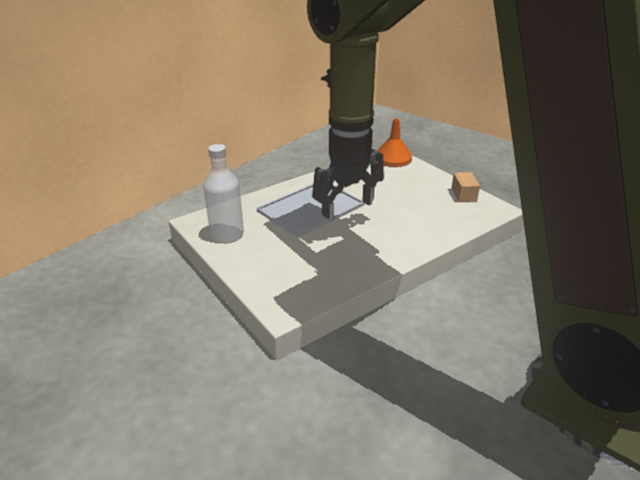

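The side view shows the open gripper just behind the tray, with its fingers above the slab and everything else undisturbed. Now I'll lower it slowly and watch the force.

Request:
arm_command(
  rows=[
    [[0,0,-6],[0,0,0],0],
    [[0,0,-12],[0,0,0],0],
    [[0,0,-17],[0,0,0],0],
    [[0,0,-21],[0,0,0],0],
    [[0,0,-24],[0,0,0],0],
    [[0,0,-27],[0,0,0],0],
    [[0,0,-27],[0,0,0],0],
    [[0,0,-27],[0,0,0],0],
  ],
)

```text
t: 2.65
tool_pos: [509.9, -34.4, 54.1]
ee_rot: [-3.117, 0.39, 0.001]
force: [-0.4, -0.4, 0.7]
opening: 85.7
finger_force: 0.0
```

Request:
arm_command(
  rows=[
    [[0,0,-3],[0,0,0],0],
    [[0,0,-6],[0,0,0],0],
    [[0,0,-9],[0,0,0],0],
    [[0,0,-11],[0,0,0],0],
    [[0,0,-11],[0,0,0],0],
    [[0,0,-11],[0,0,0],0],
  ],
)

```text
t: 3.15
tool_pos: [509.8, -34.4, 43.1]
ee_rot: [-3.117, 0.39, 0.001]
force: [0.6, 0.4, -0.5]
opening: 85.4
finger_force: 0.0
```

Request:
arm_command(
  rows=[
    [[0,0,-1],[0,0,0],0],
    [[0,0,-2],[0,0,0],0],
    [[0,0,-3],[0,0,0],0],
    [[0,0,-3],[0,0,0],0],
    [[0,0,-3],[0,0,0],0],
  ],
)

```text
t: 3.57
tool_pos: [510.0, -34.4, 40.3]
ee_rot: [3.117, -0.39, -0.0]
force: [0.2, -0.3, 0.0]
opening: 85.4
finger_force: 0.0
```

Request:
arm_command(
  rows=[
    [[5,-1,-1],[0,0,0],0],
    [[10,-2.5,-1],[0,0,0],0],
    [[15,-4,-1],[0,0,0],0],
    [[20,-5,-1],[0,0,0],0],
    [[25,-6.2,-1],[0,0,0],0],
    [[30,-7.5,-1],[0,0,0],0],
    [[35,-9,-1],[0,0,0],0],
    [[40,-10,-1],[0,0,0],0],
    [[45,-11.5,-1],[0,0,0],0],
    [[50,-12.5,-1],[0,0,0],0],
    [[55,-14,-1],[0,0,0],0],
    [[58,-14.5,-1],[0,0,0],0],
  ],
)

```text
t: 4.57
tool_pos: [569.0, -49.3, 39.3]
ee_rot: [3.117, -0.39, 0.001]
force: [-1.6, 0.5, -1.1]
opening: 85.3
finger_force: 0.4
```

```bash
python3 - <<'E'
from h import *
s=ctrl.get_state();print(s["tool_pos"],s["ee_rot"],s["force"])
im=get_image("top"); cv2.imwrite("pics/t2.png",im[:,:,::-1])
cv2.imwrite("pics/t2c.png",cv2.resize(im[90:270,240:480,::-1],(800,600),interpolation=cv2.INTER_NEAREST))
E
```

```text
[568.98 -49.33  39.26] [ 3.12 -0.39  0.  ] [-1.57  0.52 -1.06]
```

View pics/t2c.png

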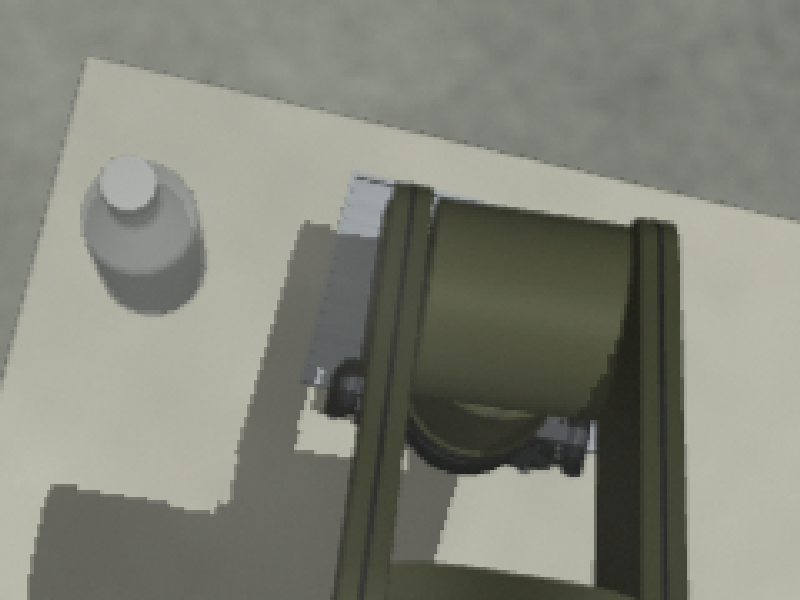

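The crop shows the left side of the tray turned about 14°, so it is now square with the slab. Its front-left corner at (346.5,141.6) is about 30 mm short of the edge. I'll push 60 mm more, then back off and measure.

Request:
arm_command(
  rows=[
    [[5,-1.2,0],[0,0,0],0],
    [[10,-2.5,0],[0,0,0],0],
    [[15,-3.8,0],[0,0,0],0],
    [[20,-5,0],[0,0,0],0],
    [[25,-6.2,0],[0,0,0],0],
    [[30,-7.5,0],[0,0,0],0],
    [[35,-8.8,0],[0,0,0],0],
    [[40,-10,0],[0,0,0],0],
    [[45,-11.2,0],[0,0,0],0],
    [[50,-12.5,0],[0,0,0],0],
    [[55,-13.8,0],[0,0,0],0],
    [[58,-14.5,0],[0,0,0],0],
  ],
)

```text
t: 5.62
tool_pos: [627.0, -63.7, 39.3]
ee_rot: [3.117, -0.39, 0.001]
force: [-1.5, 0.5, 0.0]
opening: 85.5
finger_force: 0.5
```

Request:
arm_command(
  rows=[
    [[0,0,0],[0,0,0],0],
    [[-10,2.5,0],[0,0,0],0],
    [[-30,7.5,0],[0,0,0],0],
    [[-60,15,0],[0,0,0],0],
    [[-95,24,0],[0,0,0],0],
    [[-110,28,20],[0,0,0],0],
    [[-110,28,60],[0,0,0],0],
    [[-110,5,95],[0,0,0],0],
    [[-110,-35,100],[0,0,0],0],
    [[-110,-75,100],[0,0,0],0],
    [[-110,-115,100],[0,0,0],0],
    [[-110,-155,100],[0,0,0],0],
  ],
)

```text
t: 6.62
tool_pos: [515.1, -219.5, 140.2]
ee_rot: [3.117, -0.388, 0.002]
force: [0.5, 0.2, 0.5]
opening: 85.8
finger_force: 0.0
```

```bash
python3 - <<'E'
from h import *
s=ctrl.get_state();print(s["t"],s["tool_pos"],s["ee_rot"],s["force"])
im=get_image("top"); cv2.imwrite("pics/t3.png",im[:,:,::-1])
cv2.imwrite("pics/t3c.png",cv2.resize(im[90:270,240:480,::-1],(800,600),interpolation=cv2.INTER_NEAREST))
E
```

```text
6.6167 [ 515.13 -219.48  140.2 ] [ 3.12 -0.39  0.  ] [0.51 0.21 0.45]
```

View pics/t3c.png

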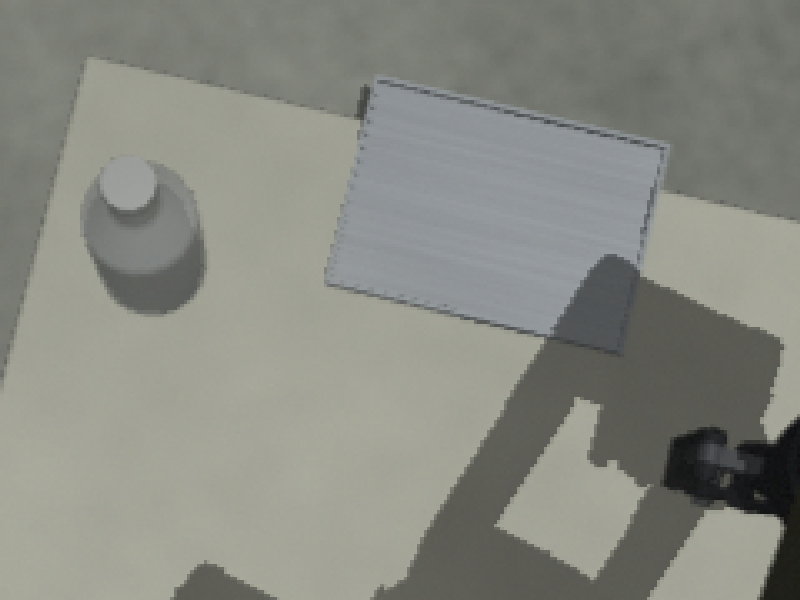

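The crop shows the tray square with the slab and sticking out. Its front corners are near px (353,112) and (440,134), and its rear-left corner is near (337,175). Next I'll measure it precisely.

```bash
python3 - <<'E'
from h import *
im=cv2.imread("pics/t3.png");g=cv2.cvtColor(im,cv2.COLOR_BGR2GRAY).astype(np.float32)
d=lambda x,y:((x+.5)*.3-.5+240,(y+.5)*.3-.5+90)
fl,fr,rl,rr=d(376,75),d(669,145),d(325,286),d(622,356)
ang=lambda l:np.degrees(np.arctan2(*(l[1][:2]*np.sign(l[1][1]))))
def wl(p,z): P=ray("top",p,z)[:,:2];q,v=line(P);return q,v*np.sign(v[1])
g0=cv2.imread("pics/top0.png",0).astype(np.float32)
far=wl(edge(g0,(266,108),(559,175),4),50);near=wl(edge(g0,(217,301),(450,358),4,.02),50)
n=np.array([far[1][1],-far[1][0]])
front=wl(edge(g,fl,fr,2),58);rear=wl(edge(g,rl,(rl[0]*.35+rr[0]*.65,rl[1]*.35+rr[1]*.65),2),58)
left=wl(edge(g,fl,rl,2),58)
for k,v in dict(far=far,near=near,front=front,rear=rear,left=left).items(): print(k,v[0],"deg",np.degrees(np.arctan2(v[1][0],v[1][1])))
print("slab depth",(far[0]-near[0])@n)
C=cross(front,left)
for s in(0,90,180): 
    P=C-s*front[1]; print(s,"overhang",(P-far[0])@n)
print("tray depth",(front[0]-rear[0])@n, "from near+400:",(front[0]-near[0])@n-400)
# corners in view from the raw pixel guesses, and side camera
print([ (ray("top",p,58)[0,:2]-far[0])@n for p in (fl,fr)],[ (ray("top",p,58)[0,:2]-far[0])@n+130 for p in (rl,rr)])
im=get_image("side");cv2.imwrite("pics/s3.png",im[:,:,::-1])
cv2.imwrite("pics/s3c.png",cv2.resize(im[130:280,160:360,::-1],(800,600),interpolation=cv2.INTER_NEAREST))
E
```

```text
far [ 728.27 -128.54] deg 14.05712
near [368.03  67.29] deg 14.1753845
front [761.83 -95.84] deg 14.238039
rear [647.3 -19.1] deg 14.297168
left [722.31   7.82] deg -75.44066
slab depth 397.01837
0 overhang 24.90474
90 overhang 24.620579
180 overhang 24.33636
tray depth 129.74658 from near+400: 21.637665
[np.float64(26.389732733074673), np.float64(25.329346077864983)] [np.float64(24.748410102461065), np.float64(24.852263830283746)]
```

View pics/s3c.png

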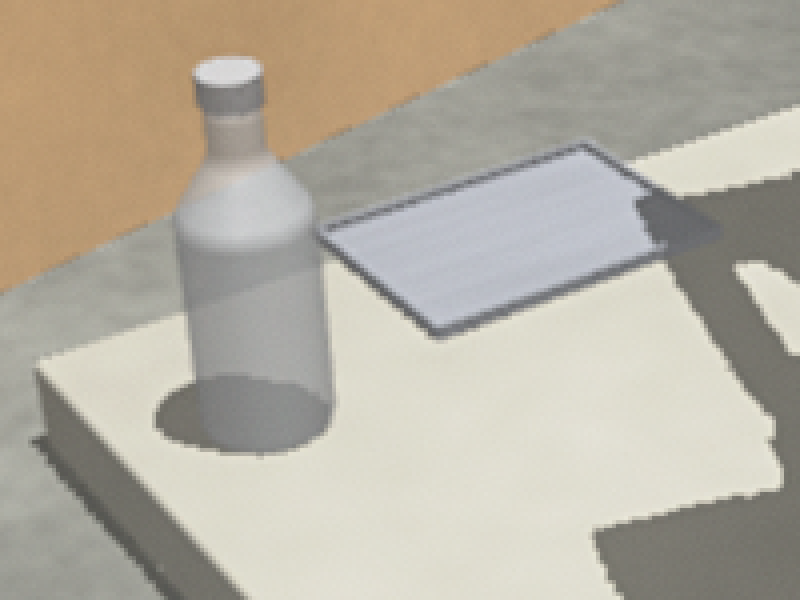

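The side crop shows the tray lying flat, with its front past the edge and clear of the bottle. The overhang is even at about 24 mm, so I'll go back behind it and push 16 mm more, to TCP (642.5,-67.6).

Request:
arm_command(
  rows=[
    [[2,40,0],[0,0,0],0],
    [[2,80,0],[0,0,0],0],
    [[2,120,0],[0,0,0],0],
    [[2,160,0],[0,0,0],0],
    [[2,184,-15],[0,0,0],0],
    [[2,184,-40],[0,0,0],0],
    [[2,184,-65],[0,0,0],0],
    [[2,184,-80],[0,0,0],0],
    [[2,184,-90],[0,0,0],0],
    [[2,184,-97],[0,0,0],0],
    [[2,184,-100],[0,0,0],0],
    [[2,184,-100],[0,0,0],0],
  ],
)

```text
t: 7.72
tool_pos: [517.8, -34.4, 39.1]
ee_rot: [-3.117, 0.39, 0.001]
force: [0.4, -0.1, -0.7]
opening: 85.7
finger_force: 0.0
```

Request:
arm_command(
  rows=[
    [[10,-2.5,0],[0,0,0],0],
    [[25,-6.2,0],[0,0,0],0],
    [[40,-10,0],[0,0,0],0],
    [[55,-13.8,0],[0,0,0],0],
    [[70,-17.5,0],[0,0,0],0],
    [[83,-20.8,0],[0,0,0],0],
    [[90,-22.5,0],[0,0,0],0],
    [[95,-23.8,0],[0,0,0],0],
    [[98,-24.5,0],[0,0,0],0],
    [[98,-24.5,0],[0,0,0],0],
    [[98,-24.5,0],[0,0,0],0],
  ],
)

```text
t: 8.63
tool_pos: [615.4, -58.8, 39.3]
ee_rot: [-3.117, 0.39, 0.001]
force: [-1.0, 0.4, -0.9]
opening: 85.4
finger_force: 0.0
```

Request:
arm_command(
  rows=[
    [[4,-1,0],[0,0,0],0],
    [[8,-2,0],[0,0,0],0],
    [[12,-3,0],[0,0,0],0],
    [[16,-4,0],[0,0,0],0],
    [[20,-5,0],[0,0,0],0],
    [[23,-5.8,0],[0,0,0],0],
    [[26,-6.5,0],[0,0,0],0],
    [[27.5,-7,0],[0,0,0],0],
    [[27.5,-7,0],[0,0,0],0],
    [[27.5,-7,0],[0,0,0],0],
  ],
)

```text
t: 9.47
tool_pos: [644.1, -66.1, 39.3]
ee_rot: [3.117, -0.39, 0.002]
force: [0.4, -0.6, -0.6]
opening: 85.5
finger_force: 0.0
```

Request:
arm_command(
  rows=[
    [[0,0,0],[0,0,0],0],
    [[-10,2.5,0],[0,0,0],0],
    [[-30,7.5,0],[0,0,0],0],
    [[-60,15,0],[0,0,0],0],
    [[-95,24,0],[0,0,0],0],
    [[-110,28,20],[0,0,0],0],
    [[-110,28,60],[0,0,0],0],
    [[-110,5,95],[0,0,0],0],
    [[-110,-35,100],[0,0,0],0],
    [[-110,-75,100],[0,0,0],0],
    [[-110,-115,100],[0,0,0],0],
    [[-110,-155,100],[0,0,0],0],
  ],
)

```text
t: 10.47
tool_pos: [532.7, -222.0, 140.2]
ee_rot: [3.117, -0.388, 0.002]
force: [-0.2, 0.0, -0.5]
opening: 85.4
finger_force: 0.0
```

```bash
python3 - <<'E'
from h import *
s=ctrl.get_state();print(s["t"],s["tool_pos"],s["ee_rot"],s["force"])
im=get_image("top"); cv2.imwrite("pics/t4.png",im[:,:,::-1])
cv2.imwrite("pics/t4c.png",cv2.resize(im[90:270,240:480,::-1],(800,600),interpolation=cv2.INTER_NEAREST))
E
```

```text
10.4667 [ 532.69 -222.03  140.15] [ 3.12 -0.39  0.  ] [-0.2   0.02 -0.54]
```

View pics/t4c.png

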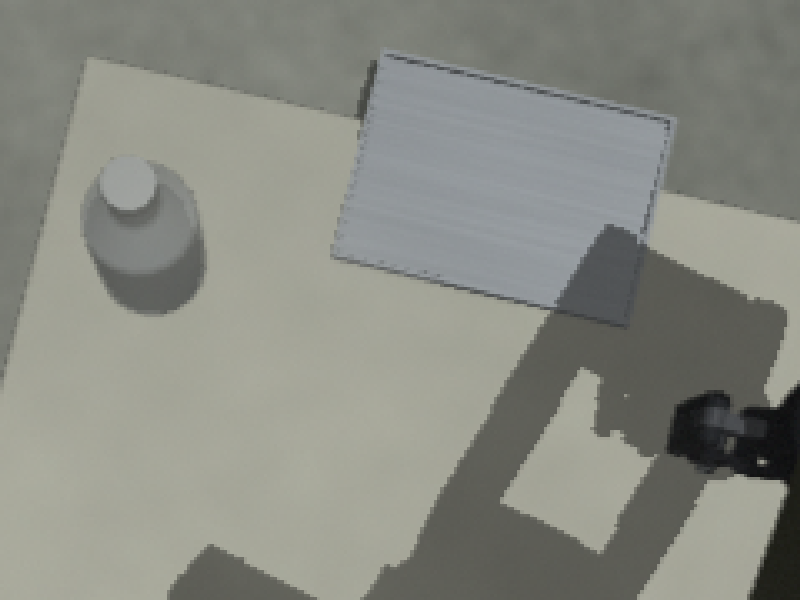

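The tray now reaches further out and is still square, with front corners near display (384,50) and (676,118). I'll measure again and compare the bystanders with the start picture.

```bash
python3 - <<'E'
from h import *
im=cv2.imread("pics/t4.png");g=cv2.cvtColor(im,cv2.COLOR_BGR2GRAY).astype(np.float32)
d=lambda x,y:((x+.5)*.3-.5+240,(y+.5)*.3-.5+90)
fl,fr,rl,rr=d(382,50),d(676,118),d(331,258),d(627,327)
def wl(p,z): P=ray("top",p,z)[:,:2];q,v=line(P);return q,v*np.sign(v[1])
g0=cv2.imread("pics/top0.png",0).astype(np.float32)
far=wl(edge(g0,(266,108),(559,175),4),50);n=np.array([far[1][1],-far[1][0]])
front=wl(edge(g,fl,fr,2),58);rear=wl(edge(g,rl,(rl[0]*.35+rr[0]*.65,rl[1]*.35+rr[1]*.65),2),58);left=wl(edge(g,fl,rl,2),58)
C=cross(front,left)
for s in(0,180): P=C-s*front[1]; print(s,"overhang",(P-far[0])@n)
print("depth",(front[0]-rear[0])@n)
for nm,(x0,y0,x1,y1) in dict(bottle=(250,125,310,192),funnel=(500,170,558,225)).items():
    print(nm,np.abs(im[y0:y1,x0:x1].astype(int)-cv2.imread("pics/top0.png")[y0:y1,x0:x1]).mean())
E
```

```text
0 overhang 41.310753
180 overhang 41.35261
depth 129.62439
bottle 20.197180762852405
funnel 50.899582027168236
```

View pics/t4.png

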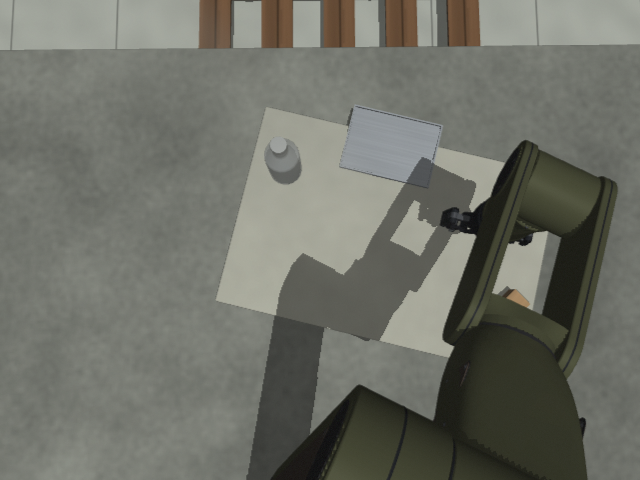

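The bottle is where it was at (283,160), but the arm hides the funnel and most of the block. I'll raise the arm and check those two in the side view.

Request:
arm_command(
  rows=[
    [[0,0,30],[0,0,0],0],
    [[0,0,60],[0,0,0],0],
    [[0,0,95],[0,0,0],0],
    [[0,0,130],[0,0,0],0],
    [[0,0,130],[0,0,0],0],
    [[0,0,130],[0,0,0],0],
  ],
)

```text
t: 11.02
tool_pos: [534.3, -221.2, 272.0]
ee_rot: [3.115, -0.39, 0.009]
force: [0.4, 0.1, 0.2]
opening: 85.5
finger_force: 0.0
```

```bash
python3 - <<'E'
from h import *
b=cv2.cvtColor(get_image("side"),cv2.COLOR_RGB2BGR);a=cv2.imread("pics/side0.png")
cv2.imwrite("pics/s4.png",b)
for i in(a,b):
    for nm,(x0,y0,x1,y1),lo,hi in(("funnel",(365,112,420,170),(3,180,60),(14,255,255)),("block",(445,165,490,208),(8,70,60),(20,255,255))):
        m=cv2.inRange(cv2.cvtColor(i[y0:y1,x0:x1],cv2.COLOR_BGR2HSV),lo,hi);q=np.argwhere(m);print(nm,len(q),q.mean(0),q.min(0),q.max(0))
E
```

```text
funnel 727 [36.09 29.25] [ 7 11] [53 45]
block 678 [21.61 20.24] [7 7] [36 34]
funnel 751 [36.33 29.14] [ 7 11] [53 45]
block 671 [21.56 20.3 ] [7 7] [36 34]
```

The bystanders haven't moved, so I'll let the arm settle and hand the job in.

Request:
arm_command(
  rows=[
    [[0,0,0],[0,0,0],0],
    [[0,0,0],[0,0,0],0],
    [[0,0,0],[0,0,0],0],
  ],
)

```text
t: 11.32
tool_pos: [532.5, -220.3, 267.6]
ee_rot: [-3.116, 0.389, 0.005]
force: [-0.2, 0.1, 0.2]
opening: 85.0
finger_force: 0.0
```

```bash
python3 -c "
from workcell import ctrl
print(ctrl.close_job())"
```

```text
the job is handed in; nothing more can be done
None
```

The job is handed in (no verdict was returned): the tray lies flat with its front long side measured about 41 mm past the far edge at both ends, and the bottle, funnel and block show no movement in the pictures.

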